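# Work the stuck soap tub out of its canister

## Robot

A 6-joint arm with a two-finger parallel gripper is mounted at the origin on the work surface. World frame = base frame: x ahead of the robot, y to its left, z up, the work surface at z = 0. Lengths are in m, angles in rad, forces in N, time in s.
With the tool pointing down it reaches from about 0.25 to 0.775 m from the base axis. Payload 4 kg.
Tool frame: the origin (TCP) lies on the centre line of the jaws, within the pads' length; the fingertips stand 17 mm ahead of it and the grasp point (between the pads) lies 2 mm behind it; z points along the fingers, y is the line along which they close (so a half turn about z gives the same grasp; the last joint's range is limited). The gripper opens to 94 mm and grips with 3 to 60 N. Pads are 16 mm wide; open, the fingers measure 119 mm over their backs; the gripper's body (75 mm by 177 mm) begins 78 mm behind the grasp point.
Start: joints at [-1.393, 0.087, 1.371, -0, 1.684, -0.103], TCP at [0.152, -0.528, 0.223] pointing down, gripper open.
Joint ranges: [-3.1, 3.1], [-0.76, 2.03], [0.27, 2.55], [-1.08, 4.22], [0.17, 2.65], [-2.57, 2.57]. Speed limits (rad/s): [2.79, 2.79, 3.14, 3.14, 3.14, 3.14].

## Interface

Orientations are given as [roll, pitch, yaw] about the fixed x, y, z axes, in that order (R = Rz(yaw) Ry(pitch) Rx(roll)).
In Python, from bench import robot gives the robot as it stands.
- The arm moves only by the tool servo_tool, never from a script. Its argument "plan" is a list of rows, each a list of 7 numbers: the shift along the tool's x, y, z normalised to -1 to 1, where 1 is 0.1 m, then the turn, a rotation vector about the tool's x, y, z normalised to -1 to 1, where 1 is pi/2 rad, then the finger opening in mm, from 0 to 94. In form: [[x, y, z, ax, ay, az, gripper], ...]. A call has 1 to 12 rows; each row is the pose to reach, as a shift and turn from the pose commanded when the call began, along the tool's axes at that moment; what a row does not reach only later rows make up. A row lasts 1/12 s, in which the tool goes at most 41.7 mm and 7.16 degrees, less where a joint would pass 70% of its speed; a pose out of reach is approached as far as the arm can. A call with a number of a shift or a turn outside -1 to 1 is refused whole. A call with a gripper value outside its range is refused whole. The fingers move at their own pace and stop on an object; the grip force is fixed at half the most. Time passes only in rows, so rows that repeat a pose let the fingers close. It gives the time, the measured TCP pose, the force, the opening and the grip force at its end, in the units of the state.
- robot.get_obs(): the state, without advancing time (a new reading comes with each control period).
- robot.snapshot(name): name is "side" or "top" or "wrist"; returns the picture (480x640x3 uint8, red, green, blue); there is no depth.
- robot.camera_params(name): a dict with "camera_matrix" (3x3 intrinsics, pixels), "rvec" (rotation vector, rad) and "tvec" (3), from world to camera coordinates, as OpenCV has them; the wrist camera has in their place "tool_from_camera" (4x4, takes a point from camera to tool coordinates, whose origin is the TCP and whose axes are the flange's). Camera axes: x right, y down, z forward; pixel columns grow to the right and rows downward; lengths in m; the calibration is good to about 2 mm. A picture is of the moment at which its call begins: read the wrist's pose just before it. camera_params takes no time and is no camera call.
- robot.close_job(): hands the job in; it is judged then, once.
Trained networks look in the newest picture that a camera, given by its name, has taken for a name from the list of things; names that differ only in an ending like _2 or _b are one class to them, and where a whole thing is asked for, a point or a joint stands for the part that bears it (a point fixed in the world has none). Each returns a list of dicts, best first, with "conf" (0 to 1); they miss things now and then, are a little off and sometimes report something else, mostly with a low value. They report only what shows in the picture. A call takes as long as a camera call. They do not tell look-alikes from the thing itself.
- robot.find_in(thing, camera): "extent" ([centre column, centre row, width, height] in pixels, round what is visible of it).
The state is a dict: "time": time; "joint_positions": joint angles; "qvel": joint speeds; "joint_torque": joint torques, N m; "tool_pos": TCP position; "ee_rot": TCP orientation; "wrist_force": force on the tool from outside, world axes, zero at the start; "wrist_torque": the same for the moment, N m; "width": finger opening in m; "finger_force": force on a finger pad.
Only numpy, scipy, OpenCV 4.12 (cv2) and the standard library are available. Lean on these libraries where they do the work, as an engineer would, in place of code of your own. Each camera call takes 0.05 s, during which the arm holds its last target. There are 200 camera calls.

## Task

The white soap tub has stuck in its steel canister on the sloping stand. Swing the dust cover fully aside, then take the tub by its rim and work it out with a twisting pull so that the canister stays seated in the stand, and set the tub down gently, upright, on the floor of the grey wash tray. Leave the cover swung aside and do not disturb the other things on the table.

Things in the scene. Friction and masses are not known exactly. Their poses are not given: they have to be found in the camera images.
- tub: White plastic soap tub, open round vessel 135 mm tall, outer diameter 87 mm at the foot, 98 mm at the rim, wall 8 mm, 0.26 kg, hollow from 30 mm above its underside up. Origin: centre of its underside; z up its axis. At the start it stands on the canister's floor, leaning 30 degrees towards the robot, its rim 40 mm proud of the canister's.
- tub_rim (a point): Centre of the tub's mouth, on its axis, level with the rim's top (135 mm above its underside); axes as the tub's. From the rim down to the canister's rim, 40 mm, the wall is clear all round; only the cover lies above it.
- canister: Steel canister round the tub, 100 mm tall, outer diameter 100 mm (bottom) to 112 mm (rim), 0.75 kg. It stands loose in the stand's well, leaning 30 degrees, and can lift out along its axis; a tab on its uphill side sits in a fork on the stand's deck, so it cannot turn. Origin: centre of its underside; z up its axis; x uphill, square to the axis.
- canister_mouth (a point): Centre of the canister's rim. Inside, three spring clips grip the tub's foot: 13 to 19 N of friction in all, against whichever way the tub slides or turns, until it has risen 20 mm; then it is free with 3 mm of play. A straight pull lifts the canister too. Turned (to and fro will do) with 3 or more times as much travel round its wall as rise, it comes out alone.
- stand: Sheet-steel stand, fixed, 320 mm along its y, 190 mm deep; deck slopes 30 degrees down towards its -x (robot side). Origin: on the table below its middle; z vertical. Canister axis: from (0, 35, 60) mm along (-0.5, 0, 0.866). 125 mm from it towards -y is a second canister, full of pegs, 115 mm tall, part of the stand. Deck top is 60 mm up the axis; the fork by the canister's tab reaches 82 mm.
- cover (a joint): Swing (rad) of the steel dust cover about its post, axis parallel to the tub's: 0 = over the tub; grows as the free end swings uphill, away from the robot (anticlockwise from above); stop at 1.9; clear of the tub beyond 1.4. It stays where left; 2 to 3 N at the knob moves it. Plate 4 mm thick, 5 mm above the tub's rim; disc of 104 mm diameter, its centre 80 mm from the post.
- cover_knob (a point): Middle of the black knob near the cover's free end, 118 mm from the post's axis: a cylinder of 18 mm diameter, 22 mm tall, standing on the plate, parallel to the tub's axis (this point is 11 mm above the plate). Axes turn with the cover: y from the knob to the post, z up the post.
- pivot (a point): Point on the cover's pivot axis, level with the plate's underside: 80 mm from the tub's axis along the stand's +y, 145 mm up the axis from the canister's underside. The post is 14 mm in diameter; its head ends 10 mm above this point. Axes as the stand's.
- tray: Shallow grey wash tray, 220 mm along its x, 170 mm along its y, 40 mm high, walls and floor 5 mm, fixed. Origin: centre of its underside, on the table. It stands to the robot's left or right; a deeper grey crate of the same plan, with stock in it, stands on the other side.
- crate: Grey crate of stock, 220 x 170 mm, 75 mm high (a small bottle in it reaches 91 mm), fixed. Origin: centre of its underside. Bystander.
- detergent: White detergent bottle, 84 mm diameter, 215 mm tall. Origin: centre of its underside. Bystander.
- softener: White jar, 72 mm diameter, 185 mm tall. Origin: centre of its underside. Bystander.
- spray_can: Aluminium can, 60 mm diameter, 170 mm tall. Origin: centre of its underside. Bystander.
- jug: Clear measuring mug, 84 mm diameter, 85 mm tall, with a handle. Origin: centre of its underside. Bystander.
- brush: Wooden scrubbing brush lying on its bristles, 150 x 48 x 40 mm. Origin: centre of its underside. Bystander.
- soap_bar: Bar of soap, 80 x 52 x 26 mm. Origin: centre of its underside. Bystander.
Not all that is in view belongs to the job. What is shaped like the canister but orange or pink is not meant. Leave any yellow look-alike of the tub alone.

How it is judged:
By the outcome, as a careful person would: the job done as asked, in the order asked, and still so for the second after the job is handed in, with the robot touching nothing.
It also fails if it takes over 72 s, if anything falls off the work surface, if the arm or the gripper's body presses on something with over 40 N, if the wrist force passes 120 N, or if a joint passes its speed limit or range.

## Working session

There is one attempt and no reset: what is moved stays moved. The work goes in short steps, Python scripts to look and compute and a tool call to move; the robot and the scene stay as the last step left them, time stands still between calls to the robot, and variables do not carry over. Pictures are saved under pics/ and viewed, at most 10 in all, crops included, and the job is handed in when it is done.

Besides the shell and the picture viewer there is one more tool, called after "Request:" as name([rows], argument=value, ...), one row to a line, values as JSON. servo_tool: Moves the arm, as the interface text tells. Scaled input: -1 to 1 covers 0.1 m each way for a shift and pi/2 rad each way for a turn. Its arguments: {"type":"object","properties":{"plan":{"type":"array","items":{"type":"array","items":{"type":"number"}}}},"required":["plan"]}

```bash
mkdir -p pics; ls; cat > h.py <<'E'
import numpy as np, cv2
from scipy.spatial.transform import Rotation as R
from bench import robot
def snap(n,f=None):
    im=robot.snapshot(n)
    if f: cv2.imwrite('pics/'+f,im[:,:,::-1])
    return im
def cam(n):
    p=robot.camera_params(n); K=np.array(p['camera_matrix'])
    if n=='wrist':
        o=robot.get_obs(); T=np.eye(4); T[:3,:3]=R.from_euler('xyz',o['ee_rot']).as_matrix(); T[:3,3]=o['tool_pos']
        M=np.linalg.inv(T@np.array(p['tool_from_camera']))
    else:
        M=np.eye(4); M[:3,:3]=cv2.Rodrigues(np.array(p['rvec'],float))[0]; M[:3,3]=np.ravel(p['tvec'])
    return K,M
def proj(c,P):
    K,M=c; q=(M[:3,:3]@np.atleast_2d(P).T).T+M[:3,3]; q=q@K.T; return q[:,:2]/q[:,2:]
def ray(c,uv):
    K,M=c; d=M[:3,:3].T@np.linalg.inv(K)@np.array([uv[0],uv[1],1.]); return -M[:3,:3].T@M[:3,3], d/np.linalg.norm(d)
def onz(c,uv,z):
    o,d=ray(c,uv); return o+d*(z-o[2])/d[2]
E
python3 - <<'E'
from h import *
o=robot.get_obs(); print({k:np.round(v,3) for k,v in o.items()})
a=snap('side','side0.png');b=snap('top','top0.png')
for n in ['side','top']:
    K,M=cam(n); print(n,K.tolist(),(-M[:3,:3].T@M[:3,3]).round(3),M[2,:3].round(3))
    for t in ['tub','canister','stand','cover','cover_knob','tray','crate','detergent','softener','spray_can','jug','brush','soap_bar']:
        print(t,[(np.round(d['extent']).tolist(),round(d['conf'],2)) for d in robot.find_in(t,n)[:3]])
E
```

```text
pics
{'time': np.float64(0.0), 'joint_positions': array([-1.393,  0.088,  1.372, -0.   ,  1.684, -0.103]), 'qvel': array([ 0.   ,  0.001, -0.   , -0.001, -0.001,  0.   ]), 'joint_torque': array([ 1.0000e-03, -3.4018e+01, -3.0242e+01,  7.2000e-02,  3.3000e-02,
       -0.0000e+00]), 'tool_pos': array([ 0.152, -0.528,  0.221]), 'ee_rot': array([-3.139, -0.   ,  0.281]), 'wrist_force': array([-0.475,  0.64 , -0.09 ]), 'wrist_torque': array([-0.036,  0.016,  0.028]), 'finger_force': np.float64(0.0), 'width': np.float64(0.094)}
side [[447.85221489803797, 0.0, 317.99519883690846], [0.0, 447.85221489803797, 237.50649224000534], [0.0, 0.0, 1.0]] [0.199 0.968 0.752] [ 0.254 -0.822 -0.509]
tub [([312.0, 260.0, 47.0, 30.0], 0.97), ([427.0, 241.0, 9.0, 24.0], 0.54), ([313.0, 247.0, 39.0, 41.0], 0.5)]
canister [([179.0, 307.0, 47.0, 54.0], 0.86), ([301.0, 265.0, 47.0, 38.0], 0.84)]
stand [([295.0, 274.0, 104.0, 116.0], 0.87)]
cover [([314.0, 247.0, 39.0, 49.0], 0.83)]
cover_knob [([314.0, 248.0, 36.0, 43.0], 0.91)]
tray [([314.0, 383.0, 122.0, 98.0], 0.78)]
crate [([366.0, 221.0, 79.0, 45.0], 0.91
[... 633 characters left out ...]
0, 227.0, 40.0, 44.0], 0.58)]
stand [([298.0, 230.0, 130.0, 72.0], 0.72)]
cover [([269.0, 237.0, 61.0, 40.0], 0.74)]
cover_knob [([271.0, 238.0, 59.0, 40.0], 0.72), ([296.0, 229.0, 128.0, 70.0], 0.66), ([284.0, 227.0, 42.0, 48.0], 0.55)]
tray [([193.0, 279.0, 74.0, 91.0], 0.63)]
crate [([446.0, 267.0, 75.0, 96.0], 0.64)]
detergent [([175.0, 186.0, 48.0, 41.0], 0.79)]
softener [([477.0, 192.0, 39.0, 35.0], 0.62)]
spray_can [([442.0, 201.0, 37.0, 32.0], 0.84)]
jug [([297.0, 132.0, 43.0, 42.0], 0.75)]
brush [([357.0, 141.0, 22.0, 52.0], 0.76), ([297.0, 134.0, 43.0, 40.0], 0.63)]
soap_bar [([219.0, 195.0, 23.0, 32.0], 0.83), ([173.0, 187.0, 51.0, 41.0], 0.41), ([357.0, 140.0, 21.0, 54.0], 0.31)]
```

View pics/side0.png

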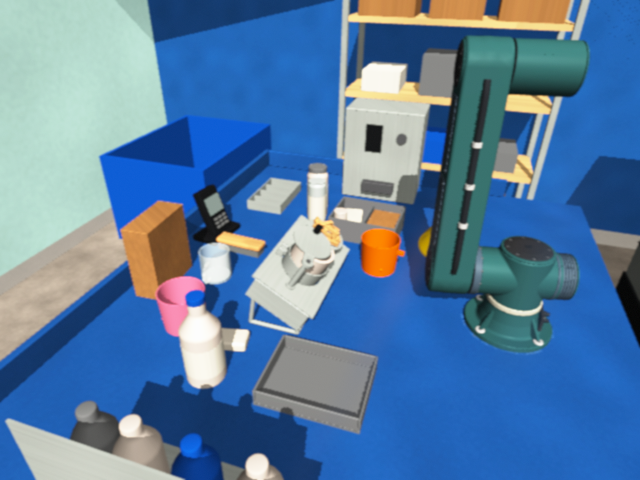

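View pics/top0.png

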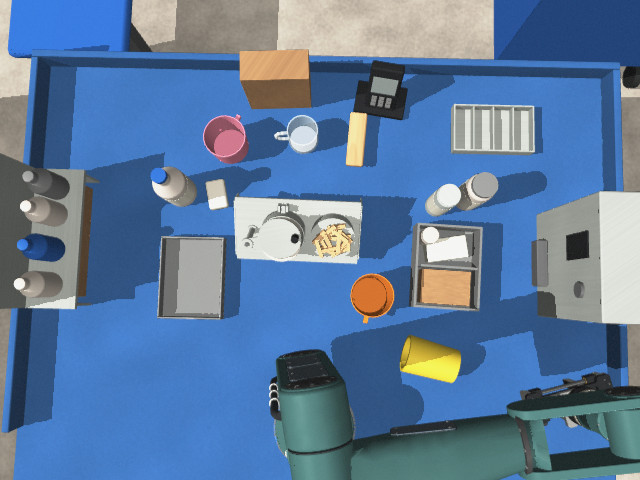

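The side view shows the stand at about (295,275), the white tub under its cover at (312,250) and the tray at (315,383). In the top view the stand is at (298,230), the covered steel canister and tub at (284,232), the pegs at (332,240), the tray at (192,278) on the robot's left, and the crate at (446,267).

Tub and canister candidates in the top view: yellow cup (432,359), orange (370,298), pink (225,140), and the white one under the cover (284,232). Only the last fits: it is white, in steel, on the stand and beside the peg canister. I'll confirm with one enlarged crop.

```bash
python3 - <<'E'
import cv2,numpy as np
t=cv2.imread('pics/top0.png')[188:273,225:375]; s=cv2.imread('pics/side0.png')[205:335,240:360]
t=cv2.resize(t,None,fx=5.2,fy=5.2,interpolation=3)[:, :780]
s=cv2.resize(s,None,fx=4.6,fy=4.6,interpolation=3)
cv2.imwrite('pics/ct.png',t);cv2.imwrite('pics/cs.png',s)
print(t.shape,s.shape)
E
```

```text
(442, 780, 3) (598, 552, 3)
```

View pics/ct.png

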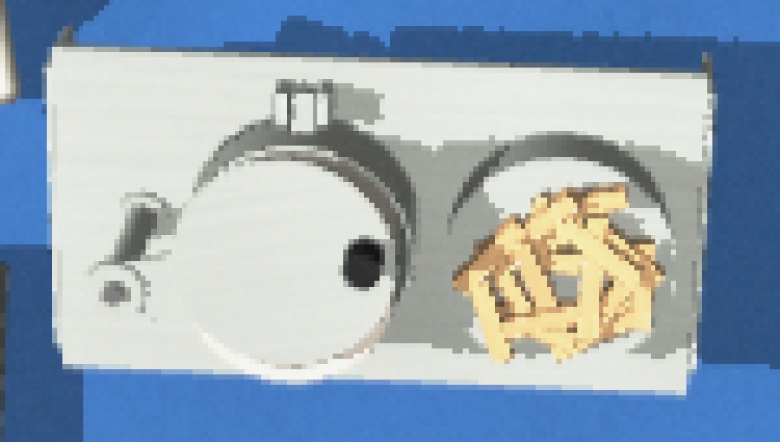

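View pics/cs.png

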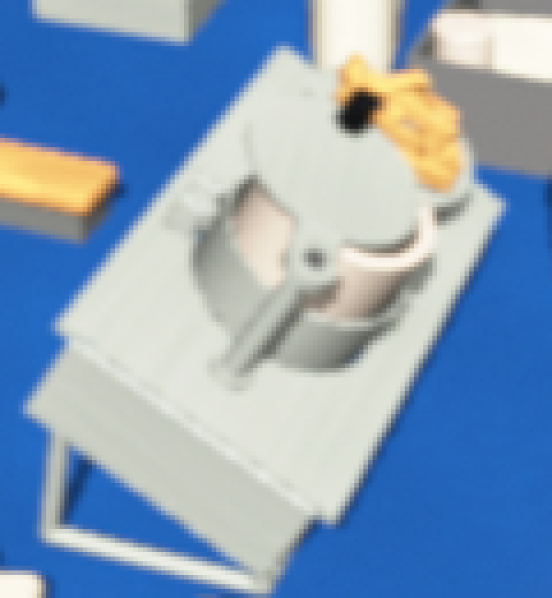

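```bash
cat > fit.py <<'E'
from h import *
from scipy.optimize import least_squares
A=np.array([-.5,0,.866]); X=np.array([.866,0,.5]); C0=np.array([0,.035,.060])
def ax(h,y=0,u=0): return C0+A*h+np.array([0,y,0])+X*u
def W(p,P): return R.from_euler('z',p[2]).apply(P)+[p[0],p[1],0]
if __name__=='__main__':
    ct,cs=cam('top'),cam('side')
    ob={'t':[(294.8,238.6),(246.9,244.0),(234.2,197),(361.2,202.4),(357.3,263.4),(237.1,258.6)],
        's':[(317.6,228.5),(308.3,260.7),(252.6,276.3),(302,215.9),(349.8,249.6),(311.7,318)]}
    def pts(p):
        b,f=p[3],p[4]
        return np.array([ax(.160,-.038),ax(.155,.08),*[ax(.06,yy-.035,u) for yy,u in((.16,b),(-.16,b),(-.16,f),(.16,f))]])
    fun=lambda p:np.r_[(proj(ct,W(p,pts(p)))-ob['t']).ravel(),(proj(cs,W(p,pts(p)))-ob['s']).ravel()]
    r=least_squares(fun,[.4,.05,0,.1,-.1],loss='soft_l1'); print(r.x.round(4)); print(r.fun.reshape(-1,2).round(1) if r.fun.size==24 else '')
    p=r.x
    for n,q in dict(can=ax(0),mouth=ax(.1),rim=ax(.135+.005),knob=ax(.16,-.038),piv=ax(.145,.08)).items(): print(n,W(p,q).round(4))
    # tray corners (outer top z .04) from top boxes, detections
    for z,uv in ((.04,(193,279)),): print('tray',onz(ct,uv,z))
    for uv in ((161,237),(224,237),(223,318),(158,317)): print(onz(ct,uv,.04).round(3))
    for n,z,uv in (('deterg',.2,(170,180)),('soft',.18,(480,188)),('spray',.17,(447,197))): print(n,onz(ct,uv,z).round(3))
E
python3 fit.py
```

```text
[ 0.5491  0.0534 -0.0162  0.0773 -0.0917]
[[ 1.   6.5]
 [-0.2 -1.8]
 [-0.3  0.5]
 [ 0.8  0.4]
 [ 0.5 -0.1]
 [-0.9 -0.5]
 [ 5.8  5.1]
 [-2.2 -0.9]
 [-0.2  0.2]
 [-0.8 -0.6]
 [-0.8 -0.1]
 [ 0.8  1.1]]
can [0.5497 0.0884 0.06  ]
mouth [0.4997 0.0892 0.1466]
rim [0.4797 0.0895 0.1812]
knob [0.4691 0.0517 0.1986]
piv [0.4785 0.1695 0.1856]
tray [0.38495169 0.33296686 0.04      ]
[0.496 0.425 0.04 ]
[0.5   0.255 0.04 ]
[0.284 0.248 0.04 ]
[0.282 0.421 0.04 ]
deterg [0.619 0.36  0.2  ]
soft [ 0.622 -0.391  0.18 ]
spray [ 0.6   -0.314  0.17 ]
```

The crops confirm it: white tub in the steel canister, with cover knob at top (294.8,238.6) and side (317.6,228.5), and post at top (247,244). The knob lies about 15 mm uphill of swing 0, so the cover is already slightly open. Next I plan the flight to a view pose on the canister axis.

```bash
cat > plan.py <<'E'
from h import *
import json,sys
def rel(P0,R0,P1,R1):
    s=R0.inv().apply(np.array(P1)-P0)/.1; t=(R0.inv()*R1).as_rotvec()/(np.pi/2)
    return np.r_[s,t]
def app(P0,R0,v):
    v=np.asarray(v); return P0+R0.apply(v[:3]*.1), R0*R.from_rotvec(v[3:6]*np.pi/2)
def now():
    o=robot.get_obs(); return np.array(o['tool_pos']),R.from_euler('xyz',o['ee_rot'])
def canR(yaw): # tool x=stand y, y=uphill, z=-A
    M=np.array([[0,1,0],[.8660,0,.5],[.5,0,-.8660]]).T
    return R.from_euler('z',yaw)*R.from_matrix(M)
E
python3 - <<'E'
from plan import *; from fit import *
print(np.array(robot.camera_params('wrist')['tool_from_camera']).round(3).tolist(), np.array(robot.camera_params('wrist')['camera_matrix']).round(0).tolist())
p=[.5491,.0534,-.0162]
P,Q=now(); print(Q.as_matrix().round(3))
G=W(p,ax(.29)); RG=canR(p[2]); print(G,RG.as_euler('xyz'))
full=(Q.inv()*RG).as_rotvec()
from scipy.spatial.transform import Slerp
S=Slerp([0,1],R.concatenate([Q,RG]))
wp=[((.18,-.50,.30),0),((.25,-.43,.36),.15),((.31,-.35,.40),.3),((.36,-.26,.40),.45),((.39,-.17,.40),.6),((.40,-.08,.40),.75),((.41,0.01,.37),.9),(G,1)]
for x,f in wp:
    T=S(f); v=rel(P,Q,x,T).round(2); print(v.tolist()); P,Q=app(P,Q,v)
print(P,Q.as_euler('xyz'))
E
```

```text
[[0.001, -0.973, -0.229, 0.066], [1.0, 0.001, -0.0, -0.001], [0.0, -0.229, 0.973, -0.162], [0.0, 0.0, 0.0, 1.0]] [[423.0, 0.0, 315.0], [0.0, 423.0, 242.0], [0.0, 0.0, 1.0]]
[[ 0.961  0.277  0.   ]
 [ 0.277 -0.961 -0.   ]
 [-0.     0.    -1.   ]]
[0.404686  0.0907443 0.31114  ] [2.61798118 0.         1.55459633]
[0.34, -0.2, -0.78, 0.0, 0.0, 0.0]
[0.87, -0.48, -0.6, -0.04, 0.03, -0.12]
[0.91, -0.41, -0.39, -0.05, 0.03, -0.12]
[0.95, -0.41, 0.0, -0.04, 0.04, -0.12]
[0.87, -0.37, -0.0, -0.04, 0.03, -0.11]
[0.83, -0.37, -0.04, -0.04, 0.03, -0.12]
[0.86, -0.32, 0.25, -0.05, 0.03, -0.12]
[0.77, -0.44, 0.47, -0.03, 0.02, -0.08]
[0.40479006 0.09090326 0.31075431] [2.61112591e+00 1.45378652e-03 1.55083269e+00]
```

Request:
servo_tool([
  [0.34,-0.2,-0.78,0,0,0,30],
  [0.34,-0.2,-0.78,0,0,0,30],
  [0.34,-0.2,-0.78,0,0,0,30],
])

```text
time: 1.65
tool_pos: [0.1816, -0.5002, 0.3086]
ee_rot: [3.129, -0.001, 0.283]
wrist_force: [-0.1, -0.7, 1.1]
width: 0.0776
finger_force: 0.0
```

Request:
servo_tool([
  [0.87,-0.48,-0.6,-0.04,0.03,-0.12,30],
  [0.87,-0.48,-0.6,-0.04,0.03,-0.12,30],
  [0.87,-0.48,-0.6,-0.04,0.03,-0.12,30],
  [0.87,-0.48,-0.6,-0.04,0.03,-0.12,30],
])

```text
time: 1.98
tool_pos: [0.2528, -0.4274, 0.3666]
ee_rot: [3.064, -0.042, 0.477]
wrist_force: [0.0, -0.6, 0.6]
width: 0.0508
finger_force: 0.0
```

Request:
servo_tool([
  [0.91,-0.41,-0.39,-0.05,0.03,-0.12,30],
  [0.91,-0.41,-0.39,-0.05,0.03,-0.12,30],
  [0.91,-0.41,-0.39,-0.05,0.03,-0.12,30],
  [0.91,-0.41,-0.39,-0.05,0.03,-0.12,30],
])

```text
time: 2.32
tool_pos: [0.3114, -0.348, 0.4039]
ee_rot: [2.979, -0.067, 0.668]
wrist_force: [-0.6, -0.5, 0.2]
width: 0.0298
finger_force: 0.0
```

Request:
servo_tool([
  [0.95,-0.41,0,-0.04,0.04,-0.12,30],
  [0.95,-0.41,0,-0.04,0.04,-0.12,30],
  [0.95,-0.41,0,-0.04,0.04,-0.12,30],
  [0.95,-0.41,0,-0.04,0.04,-0.12,30],
])

```text
time: 2.65
tool_pos: [0.3604, -0.2578, 0.4002]
ee_rot: [2.906, -0.092, 0.865]
wrist_force: [-0.2, -0.4, -0.1]
width: 0.0303
finger_force: 0.0
```

Request:
servo_tool([
  [0.87,-0.37,0,-0.04,0.03,-0.11,30],
  [0.87,-0.37,0,-0.04,0.03,-0.11,30],
  [0.87,-0.37,0,-0.04,0.03,-0.11,30],
  [0.87,-0.37,0,-0.04,0.03,-0.11,30],
])

```text
time: 2.98
tool_pos: [0.3896, -0.1692, 0.3994]
ee_rot: [2.827, -0.09, 1.043]
wrist_force: [-0.3, 0.4, 0.2]
width: 0.0299
finger_force: 0.0
```

Request:
servo_tool([
  [0.83,-0.37,-0.04,-0.04,0.03,-0.12,30],
  [0.83,-0.37,-0.04,-0.04,0.03,-0.12,30],
  [0.83,-0.37,-0.04,-0.04,0.03,-0.12,30],
  [0.83,-0.37,-0.04,-0.04,0.03,-0.12,30],
])

```text
time: 3.32
tool_pos: [0.4003, -0.0794, 0.3993]
ee_rot: [2.749, -0.068, 1.237]
wrist_force: [-0.2, -0.1, 0.7]
width: 0.0302
finger_force: 0.0
```

Request:
servo_tool([
  [0.86,-0.32,0.25,-0.05,0.03,-0.12,30],
  [0.86,-0.32,0.25,-0.05,0.03,-0.12,30],
  [0.86,-0.32,0.25,-0.05,0.03,-0.12,30],
  [0.86,-0.32,0.25,-0.05,0.03,-0.12,30],
])

```text
time: 3.65
tool_pos: [0.4104, 0.0104, 0.3677]
ee_rot: [2.664, -0.031, 1.427]
wrist_force: [0.1, -0.5, 0.5]
width: 0.0302
finger_force: 0.0
```

Request:
servo_tool([
  [0.77,-0.44,0.47,-0.03,0.02,-0.08,30],
  [0.77,-0.44,0.47,-0.03,0.02,-0.08,30],
  [0.77,-0.44,0.47,-0.03,0.02,-0.08,30],
  [0.77,-0.44,0.47,-0.03,0.02,-0.08,30],
  [0.77,-0.44,0.47,-0.03,0.02,-0.08,30],
  [0.77,-0.44,0.47,-0.03,0.02,-0.08,30],
])

```text
time: 4.15
tool_pos: [0.406, 0.0889, 0.3121]
ee_rot: [2.61, 0.003, 1.547]
wrist_force: [0.7, 0.3, 0.0]
width: 0.0303
finger_force: 0.0
```

```bash
python3 - <<'E'
from h import *
o=robot.get_obs(); print({k:np.round(v,3) for k,v in o.items()})
snap('wrist','w1.png')
for t in ['cover_knob','cover','tub','canister']: print(t,[(np.round(d['extent']).tolist(),round(d['conf'],2)) for d in robot.find_in(t,'wrist')[:3]])
E
```

```text
{'time': np.float64(4.15), 'joint_positions': array([ 0.152, -0.605,  1.824, -0.092,  1.399,  0.166]), 'qvel': array([-0.007, -0.01 , -0.014,  0.001,  0.   ,  0.009]), 'joint_torque': array([ 4.6400e-01, -7.2820e+00, -3.1343e+01, -2.4200e-01, -1.9800e+00,
        2.6000e-02]), 'tool_pos': array([0.406, 0.089, 0.312]), 'ee_rot': array([2.61 , 0.003, 1.547]), 'wrist_force': array([0.699, 0.27 , 0.027]), 'wrist_torque': array([-0.002,  0.095,  0.009]), 'finger_force': np.float64(0.0), 'width': np.float64(0.03)}
cover_knob [([327.0, 197.0, 142.0, 204.0], 0.82)]
cover [([325.0, 197.0, 140.0, 204.0], 0.88)]
tub [([263.0, 227.0, 53.0, 122.0], 0.82)]
canister [([456.0, 50.0, 122.0, 100.0], 0.85), ([266.0, 180.0, 53.0, 62.0], 0.75)]
```

View pics/w1.png

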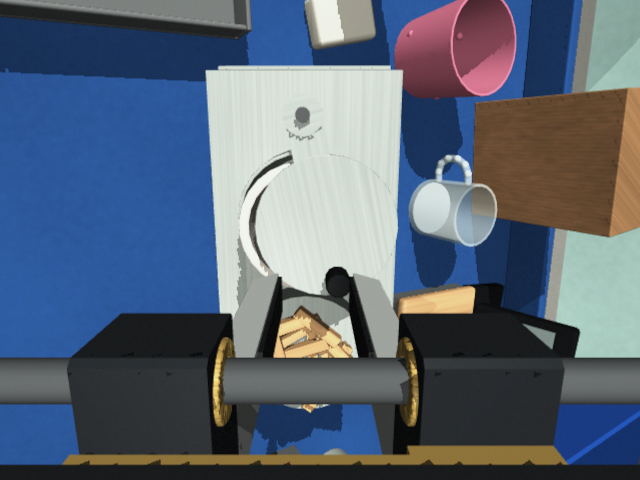

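The wrist view shows the post head at (302,115), the knob top at about (337,281), the cover disc between rows 155 and 292, and the tub rim as a crescent on the left (downhill) side.

```bash
cat > meas.py <<'E'
from plan import *; from fit import *
def onplane(c,uv,p,h):  # -> (u uphill, y) rel. canister axis, at axial height h
    Rz=R.from_euler('z',p[2]); n=Rz.apply(A); o,d=ray(c,uv); q=W(p,ax(h))
    s=o+d*(n@(q-o))/(n@d); r=Rz.inv().apply(s-q); return np.array([r@X,r[1]])
E
python3 - <<'E'
from meas import *
c=cam('wrist'); p=[.5491,.0534,-.0162]
po=onplane(c,(302,115),p,.155); k=onplane(c,(337,281),p,.171)
print('post u,y',po,'exp 0,.08','knob',k, 'r',np.linalg.norm(k-po),'swing',np.arctan2(k[0]-po[0],po[1]-k[1]))
print(proj(c,W(p,np.array([ax(.155,.08),ax(.171,-.038)]))))
E
```

```text
post u,y [-0.00658818  0.08339591] exp 0,.08 knob [ 0.01704113 -0.02904819] r 0.11490004568115433 swing 0.20712884246980484
[[311.79416185 120.19777825]
 [312.71122959 293.22996901]]
```

```bash
python3 - <<'E'
from meas import *
ct,cs,cw=cam('top'),cam('side'),cam('wrist')
t=[(294.8,238.6),(246.9,244.0),(234.2,197),(361.2,202.4),(357.3,263.4),(237.1,258.6)]
s=[(317.6,228.5),(308.3,260.7),(252.6,276.3),(302,215.9),(349.8,249.6),(311.7,318)]
w=[(337,281),(302,115)]
def kn(p,h): return ax(h,.08-.118*np.cos(p[5]),.118*np.sin(p[5]))
def fun(p):
    d=[ax(.06,yy-.035,u) for yy,u in((.16,p[3]),(-.16,p[3]),(-.16,p[4]),(.16,p[4]))]
    P=W(p,np.array([kn(p,.16),ax(.155,.08),*d])); wt=np.array([1,1,.3,.3,.3,.3])[:,None]
    return np.r_[((proj(ct,P)-t)*wt).ravel(),((proj(cs,P)-s)*wt).ravel(),.6*(proj(cw,W(p,np.array([kn(p,.171),ax(.155,.08)])))-w).ravel()]
r=least_squares(fun,[.549,.053,-.016,.077,-.09,.15]); print(r.x.round(4)); print(r.fun.reshape(-1,2).round(1))
E
```

```text
[ 0.5426  0.0573 -0.0158  0.0834 -0.0849  0.2002]
[[-1.6  0.2]
 [-1.9  0.9]
 [-0.6  0.2]
 [-0.2  0.2]
 [-0.3  0. ]
 [-0.8 -0.1]
 [-0.2  1.2]
 [ 0.   0.5]
 [-0.1  0.1]
 [-0.2 -0.2]
 [-0.3 -0.1]
 [ 0.2  0.3]
 [ 0.8  3.2]
 [ 0.7 -0.6]]
```

```bash
cat > arc.py <<'E'
from meas import *
p=[.5426,.056,-.0158]
def kn(s,h): return W(p,ax(h,.08-.118*np.cos(s),.118*np.sin(s)))
def KR(s): return canR(p[2])*R.from_euler('z',-s)
E
python3 - <<'E'
from arc import *
P,Q=now()
for x,T in ((kn(.2,.215),KR(.2)),(kn(.2,.171),KR(.2))):
    v=rel(P,Q,x,T).round(2); print(v.tolist()); P,Q=app(P,Q,v)
for a,b,n in ((.2,1.03,10),(1.03,1.87,10)):
    for i in range(1,n+1):
        s=a+(b-a)*i/n; print(rel(kn(a,.171),KR(a),kn(s,.171),KR(s)).round(2).tolist())
    print()
E
```

```text
[-0.32, 0.16, 0.72, 0.0, 0.0, -0.13]
[0.0, 0.0, 0.44, 0.0, 0.0, -0.0]
[0.0, 0.1, -0.0, 0.0, 0.0, -0.05]
[0.02, 0.19, -0.0, -0.0, -0.0, -0.11]
[0.04, 0.29, -0.0, -0.0, 0.0, -0.16]
[0.06, 0.38, -0.0, 0.0, -0.0, -0.21]
[0.1, 0.48, 0.0, 0.0, 0.0, -0.26]
[0.14, 0.56, -0.0, 0.0, 0.0, -0.32]
[0.19, 0.65, -0.0, 0.0, 0.0, -0.37]
[0.25, 0.73, 0.0, 0.0, 0.0, -0.42]
[0.31, 0.8, -0.0, -0.0, 0.0, -0.48]
[0.38, 0.87, 0.0, -0.0, 0.0, -0.53]

[0.0, 0.1, -0.0, 0.0, -0.0, -0.05]
[0.02, 0.2, -0.0, 0.0, -0.0, -0.11]
[0.04, 0.29, 0.0, 0.0, 0.0, -0.16]
[0.07, 0.39, -0.0, 0.0, -0.0, -0.21]
[0.1, 0.48, -0.0, 0.0, 0.0, -0.27]
[0.15, 0.57, 0.0, 0.0, -0.0, -0.32]
[0.2, 0.65, 0.0, 0.0, 0.0, -0.37]
[0.26, 0.73, -0.0, 0.0, 0.0, -0.43]
[0.32, 0.81, 0.0, 0.0, 0.0, -0.48]
[0.39, 0.88, 0.0, 0.0, -0.0, -0.53]
```

Request:
servo_tool([
  [-0.16,0.08,0.36,0,0,-0.06,34],
  [-0.32,0.16,0.72,0,0,-0.13,34],
  [-0.32,0.16,0.72,0,0,-0.13,34],
  [-0.32,0.16,0.72,0,0,-0.13,34],
  [-0.32,0.16,0.72,0,0,-0.13,34],
  [-0.32,0.16,0.72,0,0,-0.13,34],
])

```text
time: 4.9
tool_pos: [0.4548, 0.0581, 0.259]
ee_rot: [2.617, 0.104, 1.727]
wrist_force: [0.1, 1.0, -0.1]
width: 0.0339
finger_force: 0.0
```

```bash
python3 - <<'E'
from arc import *
P,Q=now(); print(rel(P,Q,kn(.2,.171),KR(.2)).round(3))
snap('wrist','w2.png'); c=cam('wrist'); print(proj(c,[kn(.2,.171),kn(.2,.149),W(p,ax(.155,.08))]))
E
```

```text
[-0.011 -0.007  0.453  0.006  0.003  0.001]
[[313.31825141 278.16369103]
 [313.16985693 265.92373014]
 [313.51853469  36.99752044]]
```

View pics/w2.png

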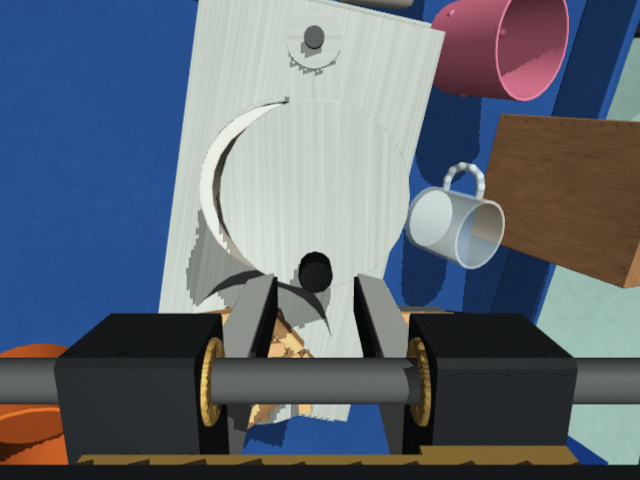

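The knob (315,272) and post (314,38) agree with the model, and the knob is centred between the fingers. I'll descend and swing the cover.

Request:
servo_tool([
  [0,0,0.2,0,0,0,34],
  [0,0,0.4,0,0,0,34],
  [0,0,0.45,0,0,0,34],
  [0,0,0.45,0,0,0,30],
  [0,0,0.45,0,0,0,30],
])

```text
time: 5.37
tool_pos: [0.4772, 0.0578, 0.2191]
ee_rot: [2.619, 0.104, 1.728]
wrist_force: [-1.1, -0.0, -0.2]
width: 0.0301
finger_force: 0.0
```

Request:
servo_tool([
  [0,0.1,0,0,0,-0.05,30],
  [0.02,0.19,0,0,0,-0.11,30],
  [0.04,0.29,0,0,0,-0.16,30],
  [0.06,0.38,0,0,0,-0.21,30],
  [0.1,0.48,0,0,0,-0.26,30],
  [0.14,0.56,0,0,0,-0.32,30],
  [0.19,0.65,0,0,0,-0.37,30],
  [0.25,0.73,0,0,0,-0.42,30],
  [0.31,0.8,0,0,0,-0.48,30],
  [0.38,0.87,0,0,0,-0.53,30],
  [0.38,0.87,0,0,0,-0.53,30],
])

```text
time: 6.28
tool_pos: [0.5456, 0.1119, 0.2589]
ee_rot: [2.852, 0.453, 2.523]
wrist_force: [0.1, 0.7, 0.1]
width: 0.0299
finger_force: 0.0
```

```bash
python3 - <<'E'
from arc import *
P,Q=now(); print(rel(P,Q,kn(1.03,.171),KR(1.03)).round(3))
o=robot.get_obs(); print(o['joint_positions'].round(2))
E
```

```text
[-0.008 -0.015  0.002  0.002  0.006  0.004]
[ 0.15 -0.27  1.72 -0.1   1.17 -0.85]
```

Request:
servo_tool([
  [0,0.1,0,0,0,-0.05,30],
  [0.02,0.2,0,0,0,-0.11,30],
  [0.04,0.29,0,0,0,-0.16,30],
  [0.07,0.39,0,0,0,-0.21,30],
  [0.1,0.48,0,0,0,-0.27,30],
  [0.15,0.57,0,0,0,-0.32,30],
  [0.2,0.65,0,0,0,-0.37,30],
  [0.26,0.73,0,0,0,-0.43,30],
  [0.32,0.81,0,0,0,-0.48,30],
  [0.39,0.88,0,0,0,-0.53,30],
  [0.43,0.91,0,0,0,-0.56,30],
  [0.43,0.91,0,0,0,-0.56,30],
])

```text
time: 7.28
tool_pos: [0.5549, 0.2117, 0.2631]
ee_rot: [-2.945, 0.498, -2.766]
wrist_force: [-0.1, 0.2, -0.3]
width: 0.0303
finger_force: 0.0
```

```bash
python3 - <<'E'
from arc import *
P,Q=now(); print(rel(P,Q,kn(1.92,.171),KR(1.92)).round(3))
o=robot.get_obs(); print(o['joint_positions'].round(2))
# path: up axis, back away to view pose over the tub
T=canR(p[2])
for x,f in ((kn(1.92,.235),1.92),(W(p,ax(.27,.08,.05)),1.1),(W(p,ax(.285,.0,-.03)),.4),(W(p,ax(.285,-.04,-.045)),0)):
    v=rel(P,Q,x,KR(f)).round(2); print(v.tolist()); P,Q=app(P,Q,v)
E
```

```text
[-0.006 -0.007 -0.    -0.003  0.005 -0.004]
[ 0.38 -0.16  1.62 -0.21  1.19 -1.49]
[-0.01, -0.01, -0.64, -0.0, 0.0, -0.0]
[0.71, -0.18, -0.35, -0.0, 0.01, 0.52]
[0.35, -1.07, -0.15, -0.0, -0.0, 0.44]
[-0.31, -0.29, 0.0, -0.0, -0.0, 0.26]
```

Request:
servo_tool([
  [-0.01,-0.01,-0.3,0,0,0,30],
  [-0.01,-0.01,-0.64,0,0,0,30],
  [-0.01,-0.01,-0.64,0,0,0,30],
  [-0.01,-0.01,-0.64,0,0,0,30],
])

```text
time: 7.62
tool_pos: [0.5242, 0.2114, 0.3226]
ee_rot: [-2.946, 0.504, -2.768]
wrist_force: [-0.3, -0.0, -1.1]
width: 0.0298
finger_force: 0.0
```

Request:
servo_tool([
  [0.71,-0.18,-0.35,0,0.01,0.52,30],
  [0.71,-0.18,-0.35,0,0.01,0.52,30],
  [0.71,-0.18,-0.35,0,0.01,0.52,30],
  [0.71,-0.18,-0.35,0,0.01,0.52,30],
  [0.71,-0.18,-0.35,0,0.01,0.52,30],
  [0.71,-0.18,-0.35,0,0.01,0.52,30],
  [0.71,-0.18,-0.35,0,0.01,0.52,30],
  [0.71,-0.18,-0.35,0,0.01,0.52,30],
])

```text
time: 8.28
tool_pos: [0.4528, 0.1711, 0.316]
ee_rot: [2.89, 0.453, 2.59]
wrist_force: [-0.4, -0.7, 0.3]
width: 0.0297
finger_force: 0.0
```

Request:
servo_tool([
  [0.35,-1,-0.15,0,0,0.44,30],
  [0.35,-1,-0.15,0,0,0.44,30],
  [0.35,-1,-0.15,0,0,0.44,30],
  [0.35,-1,-0.15,0,0,0.44,30],
  [0.35,-1,-0.15,0,0,0.44,30],
  [0.35,-1,-0.15,0,0,0.44,30],
  [0.35,-1,-0.15,0,0,0.44,30],
])

```text
time: 8.87
tool_pos: [0.3773, 0.0993, 0.2919]
ee_rot: [2.663, 0.197, 1.911]
wrist_force: [-1.3, 0.3, 1.2]
width: 0.0305
finger_force: 0.0
```

Request:
servo_tool([
  [-0.31,-0.36,0,0,0,0.26,30],
  [-0.31,-0.36,0,0,0,0.26,30],
  [-0.31,-0.36,0,0,0,0.26,30],
  [-0.31,-0.36,0,0,0,0.26,30],
  [-0.31,-0.36,0,0,0,0.26,30],
  [-0.31,-0.36,0,0,0,0.26,30],
])

```text
time: 9.37
tool_pos: [0.3586, 0.0572, 0.2819]
ee_rot: [2.627, 0.002, 1.553]
wrist_force: [0.6, 0.5, -0.8]
width: 0.0298
finger_force: 0.0
```

```bash
python3 - <<'E'
from arc import *
o=robot.get_obs(); print(o['tool_pos'].round(4),o['ee_rot'].round(3),o['joint_positions'].round(2))
im=snap('wrist','w3.png'); c=cam('wrist')
th=np.linspace(0,2*np.pi,60)
ring=np.array([W(p,ax(.14,.049*np.sin(t),.049*np.cos(t))) for t in th])
q=proj(c,ring).round().astype(int); v=im[:,:,::-1].copy(); cv2.polylines(v,[q[:,None]],True,(0,0,255),1)
print(q.min(0),q.max(0)); cv2.imwrite('pics/w3o.png',v)
for t in ['cover','tub','canister']: print(t,[(np.round(d['extent']).tolist(),round(d['conf'],2)) for d in robot.find_in(t,'wrist')[:3]])
E
```

```text
[0.3586 0.0572 0.2819] [2.627e+00 2.000e-03 1.553e+00] [ 0.02 -0.75  1.94 -0.02  1.44  0.03]
[316 114] [453 251]
cover []
tub [([384.0, 185.0, 139.0, 133.0], 0.83)]
canister [([382.0, 172.0, 146.0, 131.0], 0.84), ([262.0, 431.0, 22.0, 50.0], 0.77)]
```

View pics/w3o.png

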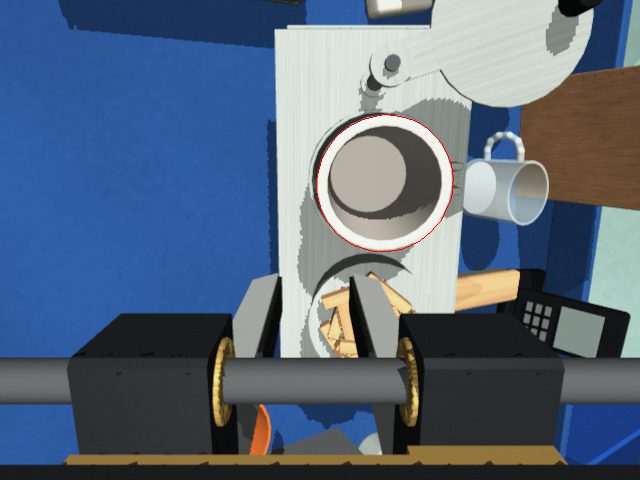

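The rim overlay sits exactly on the tub's mouth, centred at (384,183). The cover is swung well aside at top right, with the post at (391,63). I'll grip the uphill wall, because the downhill side would run q2 into its limit.

```bash
python3 - <<'E'
from arc import *
P,Q=now(); T=KR(0)
for x in (W(p,ax(.20,0,.0444)),W(p,ax(.124,0,.0444))):
    v=rel(P,Q,x,T).round(3); print(v.tolist()); P,Q=app(P,Q,v)
E
```

```text
[0.367, 0.933, 0.835, -0.006, 0.001, -0.001]
[-0.0, -0.0, 0.76, 0.0, 0.0, 0.0]
```

Request:
servo_tool([
  [0.37,0.93,0.4,-0.01,0,0,40],
  [0.37,0.93,0.835,-0.01,0,0,40],
  [0.37,0.93,0.835,-0.01,0,0,40],
  [0.37,0.93,0.835,-0.01,0,0,40],
  [0.37,0.93,0.835,-0.01,0,0,40],
  [0.37,0.93,0.835,-0.01,0,0,40],
  [0.37,0.93,0.835,-0.01,0,0,40],
])

```text
time: 10.15
tool_pos: [0.4809, 0.0918, 0.2565]
ee_rot: [2.609, 0.001, 1.552]
wrist_force: [-0.8, 0.3, 0.4]
width: 0.0399
finger_force: 0.0
```

```bash
python3 - <<'E'
from arc import *
P,Q=now(); print(rel(P,Q,W(p,ax(.124,0,.0444)),KR(0)).round(3))
im=snap('wrist'); c=cam('wrist'); v=im[:,:,::-1].copy()
for r,col in ((.049,(0,0,255)),(.041,(0,200,0))):
    q=proj(c,[W(p,ax(.14,r*np.sin(t),r*np.cos(t))) for t in np.linspace(0,6.28,80)]).round().astype(int); cv2.polylines(v,[q[:,None]],False,col,1)
cv2.imwrite('pics/w4.png',v)
E
```

```text
[ 0.004 -0.006  0.773  0.006  0.001 -0.002]
```

View pics/w4.png

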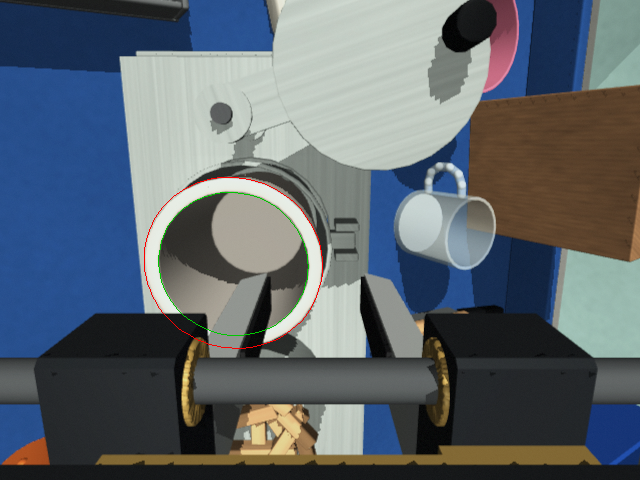

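The overlay matches the tub's rim (outer edge 145–323, row about 262), and the wall lies between the open fingers. I'll descend and grip.

Request:
servo_tool([
  [0,0,0.3,0,0,0,40],
  [0,0,0.6,0,0,0,40],
  [0,0,0.77,0.005,0,0,40],
  [0,0,0.77,0.005,0,0,40],
  [0,0,0.77,0.005,0,0,40],
])

```text
time: 10.62
tool_pos: [0.5198, 0.0907, 0.1897]
ee_rot: [2.618, 0.001, 1.551]
wrist_force: [0.1, -0.3, 0.2]
width: 0.0402
finger_force: 0.0
```

Request:
servo_tool([
  [0,0,0,0,0,0,20],
  [0,0,0,0,0,0,12],
  [0,0,0,0,0,0,4],
  [0,0,0,0,0,0,0],
  [0,0,0,0,0,0,0],
  [0,0,0,0,0,0,0],
  [0,0,0,0,0,0,0],
  [0,0,0,0,0,0,0],
])

```text
time: 11.28
tool_pos: [0.5188, 0.0912, 0.1889]
ee_rot: [2.622, 0.001, 1.551]
wrist_force: [-6.2, -0.5, 4.9]
width: 0.0086
finger_force: 30.0
```

```bash
python3 - <<'E'
from arc import *
P,Q=now(); print(rel(W(p,ax(.124,0,.0444)),KR(0),P,Q).round(3)); o=robot.get_obs(); print(o['joint_positions'].round(2))
r=.0444
def row(f,rise,f0=0):
    D=KR(0); a=W(p,ax(.124,r*np.sin(f0),r*np.cos(f0)));b=W(p,ax(.124+rise,r*np.sin(f),r*np.cos(f)))
    return rel(a,KR(f0),b,KR(f)).round(3).tolist()
d=.1
def seq(f0,fs,dr):
    for i,f in enumerate(fs): print(row(f,dr*(i+1),f0))
    print()
seq(0,[-d*i for i in range(1,10)],.001)
E
```

```text
[-0.002 -0.01   0.002  0.003 -0.002  0.002]
[ 0.11 -0.31  1.89 -0.07  1.06  0.14]
[-0.044, -0.002, -0.01, 0.0, -0.0, 0.064]
[-0.088, -0.009, -0.02, 0.0, 0.0, 0.127]
[-0.131, -0.02, -0.03, -0.0, 0.0, 0.191]
[-0.173, -0.035, -0.04, 0.0, -0.0, 0.255]
[-0.213, -0.054, -0.05, -0.0, -0.0, 0.318]
[-0.251, -0.078, -0.06, -0.0, 0.0, 0.382]
[-0.286, -0.104, -0.07, -0.0, 0.0, 0.446]
[-0.319, -0.135, -0.08, -0.0, 0.0, 0.509]
[-0.348, -0.168, -0.09, -0.0, 0.0, 0.573]
```

The grip holds: 8.6 mm opening on the 8 mm wall, 30 N. Now the twisting pull, with each stroke turning first and then rising 0.8 mm per 4.4 mm of wall travel.

Request:
servo_tool([
  [-0.044,-0.002,0,0,0,0.064,0],
  [-0.088,-0.009,0,0,0,0.127,0],
  [-0.131,-0.02,-0.008,0,0,0.191,0],
  [-0.173,-0.035,-0.016,0,0,0.255,0],
  [-0.213,-0.054,-0.024,0,0,0.318,0],
  [-0.251,-0.078,-0.032,0,0,0.382,0],
  [-0.286,-0.104,-0.04,0,0,0.446,0],
  [-0.319,-0.135,-0.048,0,0,0.509,0],
  [-0.348,-0.168,-0.056,0,0,0.573,0],
])

```text
time: 12.03
tool_pos: [0.5027, 0.0597, 0.1855]
ee_rot: [2.803, -0.409, 0.719]
wrist_force: [6.2, 9.0, -3.2]
width: 0.01
finger_force: 30.7
```

```bash
python3 - <<'E'
from arc import *
o=robot.get_obs(); P,Q=now(); r=.0444
print(rel(W(p,ax(.124+.0056,r*np.sin(-.9),r*np.cos(-.9))),KR(-.9),P,Q).round(3),{k:np.round(o[k],2) for k in('joint_positions','wrist_force','wrist_torque','width')})
im=snap('wrist'); c=cam('wrist'); v=im[:,:,::-1].copy()
for r,h,col in ((.049,.1456,(0,0,255)),(.056,.1,(0,200,0))):
    q=proj(c,[W(p,ax(h,r*np.sin(t),r*np.cos(t))) for t in np.linspace(0,6.28,80)]).round().astype(int); cv2.polylines(v,[q[:,None]],False,col,1)
cv2.imwrite('pics/w5.png',v)
E
```

```text
[ 0.022 -0.019  0.01   0.002  0.003  0.005] {'joint_positions': array([ 0.01, -0.37,  1.94, -0.01,  1.06,  0.94]), 'wrist_force': array([ 6.22,  9.04, -3.23]), 'wrist_torque': array([ 1.6 , -0.41,  1.5 ]), 'width': np.float64(0.01)}
```

View pics/w5.png

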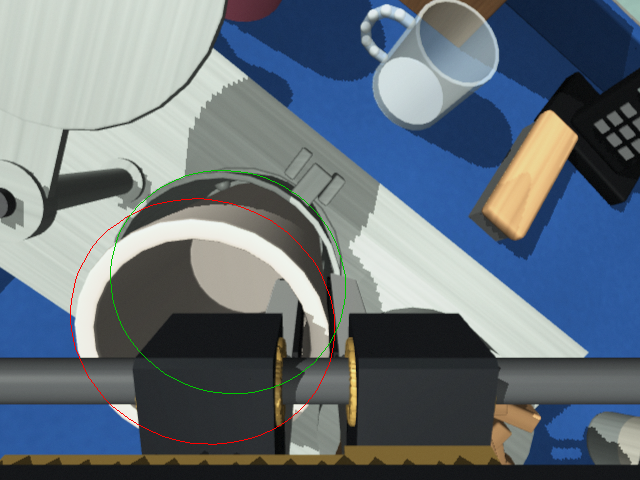

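The canister is still seated, since its rim matches the green ring and the tab is in the fork. The tub's rim sits about 20 px lower in the picture than predicted, so it is leaning or lagging in the grip. I'll measure that numerically before the next stroke.

```bash
cat > rim.py <<'E'
from arc import *
def rimfit(guess_h=.1456,show=True):
    im=robot.snapshot('wrist'); c=cam('wrist'); g=im.min(2)
    ring=lambda q,r,h:np.array([W(p,ax(h+q[2]+0*t,q[1]+r*np.sin(t),q[0]+r*np.cos(t)) - 0) for t in np.linspace(0,6.283,181)])
    def ringp(q,r):
        n=np.array([q[0],q[1],.135]); n/=np.linalg.norm(n); e1=np.cross([0,1,0],n); e1/=np.linalg.norm(e1); e2=np.cross(n,e1)
        t=np.linspace(0,6.283,361)[:,None]; cc=np.array([0,0,.005+q[2]])+n*.135
        L=cc+r*(np.cos(t)*e1+np.sin(t)*e2)
        return proj(c,[W(p,ax(z,y,x)) for x,y,z in L])
    m=(g>215).astype(np.uint8); m[311:]=0
    pr=ringp([0,0,guess_h-.14],.045).round().astype(int)
    n,l,st,ce=cv2.connectedComponentsWithStats(m)
    ids=[l[y,x] for x,y in pr if 0<=y<311 and 0<=x<640 and l[y,x]>0]
    k=np.bincount(ids).argmax(); mk=(l==k).astype(np.uint8); print('area',st[k])
    cn=max(cv2.findContours(mk,cv2.RETR_EXTERNAL,cv2.CHAIN_APPROX_NONE)[0],key=len)[:,0,:]; cn=cn[cn[:,1]<300].astype(float)
    def res(q):
        o=ringp(q,.049); i=ringp(q,.041)
        do=np.linalg.norm(cn[:,None]-o[None],axis=2).min(1); di=np.linalg.norm(cn[:,None]-i[None],axis=2).min(1)
        return np.minimum(do,di)
    r=least_squares(res,[-.005,-.005,guess_h-.14],loss='soft_l1',diff_step=1e-3,x_scale=.01); 
    print('rim u,y offset, rise:',r.x.round(4),'med res',np.median(res(r.x)).round(2)); return r.x
if __name__=='__main__': rimfit()
E
python3 - <<'E'
from rim import *
import rim
q=rimfit(); P,Q=now(); rz=R.from_euler('z',p[2]).inv()
d=rz.apply(P-W(p,ax(0))); tc=[d@X,d[1],d@A]; print('tcp u,y,h',np.round(tc,4)); 
e=np.array(tc[:2])-q[:2]*(tc[2]-.005)/.135; print('rel to tub axis: r',np.hypot(*e),'ang',np.arctan2(e[1],e[0]))
E
```

```text
area [  74  215  249   96 5540]
rim u,y offset, rise: [-0.007  -0.0014 -0.0014] med res 2.35
tcp u,y,h [ 0.0269 -0.0328  0.1288]
rel to tub axis: r 0.04585173341511989 ang -0.7568802966547498
```

```bash
cat > stroke.py <<'E'
from arc import *
def stroke(f0,f1,n,wait,dr):
    r=.0444
    for i in range(1,n+1):
        f=f0+(f1-f0)*i/n; h=dr*max(0,i-wait)
        print('['+', '.join('%g'%x for x in rel(W(p,ax(.13,r*np.sin(f0),r*np.cos(f0))),KR(f0),W(p,ax(.13+h,r*np.sin(f),r*np.cos(f))),KR(f)).round(3)+0.)+', 0]',end=',\n')
def chk(f,h):
    o=robot.get_obs(); P,Q=now(); r=.0444
    Fa=R.from_euler('z',p[2]).apply(A)@o['wrist_force']
    print('dev',rel(W(p,ax(h,r*np.sin(f),r*np.cos(f))),KR(f),P,Q).round(3),'F',o['wrist_force'].round(1),'axial',Fa.round(1),'w',o['width'].round(4),'q',o['joint_positions'].round(2))
E
python3 -c "
from stroke import *
stroke(-.9,.3,11,4,.001)"
```

```text
[0.048, -0.003, 0, 0, 0, -0.069, 0],
[0.096, -0.011, 0, 0, 0, -0.139, 0],
[0.143, -0.024, 0, 0, 0, -0.208, 0],
[0.188, -0.042, 0, 0, 0, -0.278, 0],
[0.23, -0.064, -0.01, 0, 0, -0.347, 0],
[0.27, -0.092, -0.02, 0, 0, -0.417, 0],
[0.307, -0.123, -0.03, 0, 0, -0.486, 0],
[0.34, -0.159, -0.04, 0, 0, -0.556, 0],
[0.369, -0.197, -0.05, 0, 0, -0.625, 0],
[0.394, -0.239, -0.06, 0, 0, -0.694, 0],
[0.414, -0.283, -0.07, 0, 0, -0.764, 0],
```

Request:
servo_tool([
  [0.048,-0.003,0,0,0,-0.069,0],
  [0.096,-0.011,0,0,0,-0.139,0],
  [0.143,-0.024,0,0,0,-0.208,0],
  [0.188,-0.042,0,0,0,-0.278,0],
  [0.23,-0.064,-0.01,0,0,-0.347,0],
  [0.27,-0.092,-0.02,0,0,-0.417,0],
  [0.307,-0.123,-0.03,0,0,-0.486,0],
  [0.34,-0.159,-0.04,0,0,-0.556,0],
  [0.369,-0.197,-0.05,0,0,-0.625,0],
  [0.394,-0.239,-0.06,0,0,-0.694,0],
  [0.414,-0.283,-0.07,0,0,-0.764,0],
])

```text
time: 13.05
tool_pos: [0.5106, 0.102, 0.1951]
ee_rot: [2.648, 0.154, 1.816]
wrist_force: [-0.0, -6.0, -6.0]
width: 0.0094
finger_force: 30.6
```

```bash
python3 - <<'E'
from stroke import *; from rim import rimfit
chk(.3,.1366); rimfit(.15)
stroke(.3,-.9,11,4,.001)
E
```

```text
Traceback (most recent call last):
  File "stroke.py", line 10, in chk
    print('dev',rel(W(p,ax(h,r*np.sin(f),r*np.cos(f))),KR(f),P,Q).round(3),'F',o['wrist_force'].round(1),'axial',Fa.round(1),'w',o['width'].round(4),'q',o['joint_positions'].round(2))
                                                                                                                                 ^^^^^^^^^^^^^^^^
AttributeError: 'float' object has no attribute 'round'
```

```bash
sed -i "s/o\['width'\].round(4)/round(float(o['width']),4)/" stroke.py; python3 - <<'E'
from stroke import *; from rim import rimfit
chk(.3,.1366); rimfit(.15)
c=cam('wrist')
print('canister rim top pred', proj(c,[W(p,ax(.1,.056*np.sin(t),.056*np.cos(t))) for t in np.linspace(0,6.28,200)]).min(0))
cv2.imwrite('pics/w6.png',robot.snapshot('wrist')[:,:,::-1])
stroke(.3,-.9,11,4,.001)
E
```

```text
dev [-0.016 -0.038  0.032  0.007 -0.004 -0.002] F [-0. -6. -6.] axial -5.3 w 0.0094 q [ 0.14 -0.32  1.88 -0.1   1.08 -0.12]
area [ 85 288   1   2   2]
rim u,y offset, rise: [-0.005 -0.005  0.01 ] med res 0.5
canister rim top pred [116.70446248 164.32034101]
[-0.048, -0.003, 0, 0, 0, 0.069, 0],
[-0.096, -0.011, 0, 0, 0, 0.139, 0],
[-0.143, -0.024, 0, 0, 0, 0.208, 0],
[-0.188, -0.042, 0, 0, 0, 0.278, 0],
[-0.23, -0.064, -0.01, 0, 0, 0.347, 0],
[-0.27, -0.092, -0.02, 0, 0, 0.417, 0],
[-0.307, -0.123, -0.03, 0, 0, 0.486, 0],
[-0.34, -0.159, -0.04, 0, 0, 0.556, 0],
[-0.369, -0.197, -0.05, 0, 0, 0.625, 0],
[-0.394, -0.239, -0.06, 0, 0, 0.694, 0],
[-0.414, -0.283, -0.07, 0, 0, 0.764, 0],
```

Request:
servo_tool([
  [-0.048,-0.003,0,0,0,0.069,0],
  [-0.096,-0.011,0,0,0,0.139,0],
  [-0.143,-0.024,0,0,0,0.208,0],
  [-0.188,-0.042,0,0,0,0.278,0],
  [-0.23,-0.064,-0.01,0,0,0.347,0],
  [-0.27,-0.092,-0.02,0,0,0.417,0],
  [-0.307,-0.123,-0.03,0,0,0.486,0],
  [-0.34,-0.159,-0.04,0,0,0.556,0],
  [-0.369,-0.197,-0.05,0,0,0.625,0],
  [-0.394,-0.239,-0.06,0,0,0.694,0],
  [-0.414,-0.283,-0.07,0,0,0.764,0],
])

```text
time: 14.07
tool_pos: [0.4956, 0.0601, 0.1971]
ee_rot: [2.805, -0.41, 0.716]
wrist_force: [6.6, 7.8, -5.2]
width: 0.0107
finger_force: 31.4
```

```bash
python3 - <<'E'
from stroke import *; from rim import rimfit
chk(-.9,.1436); rimfit(.155)
snap('side','side6.png'); snap('top','top6.png')
for n in('side','top'):
  for t in ('tub','canister'): print(n,t,[(np.round(d['extent']).tolist(),round(d['conf'],2)) for d in robot.find_in(t,n)[:3]])
E
```

```text
dev [ 0.021 -0.023  0.014  0.003  0.003  0.007] F [ 6.6  7.8 -5.2] axial -7.8 w 0.0107 q [ 0.01 -0.4   1.93 -0.01  1.09  0.94]
area [  78  223  245   88 5108]
rim u,y offset, rise: [-0.0085 -0.0029  0.0116] med res 2.39
side tub [([317.0, 252.0, 44.0, 46.0], 0.83), ([442.0, 238.0, 41.0, 42.0], 0.69), ([305.0, 264.0, 44.0, 44.0], 0.61)]
side canister [([383.0, 255.0, 42.0, 55.0], 0.85), ([305.0, 275.0, 44.0, 22.0], 0.84), ([177.0, 306.0, 50.0, 60.0], 0.83)]
top tub [([430.0, 360.0, 58.0, 48.0], 0.97), ([276.0, 234.0, 37.0, 39.0], 0.73)]
top canister [([227.0, 140.0, 47.0, 49.0], 0.93), ([279.0, 224.0, 44.0, 39.0], 0.88), ([373.0, 301.0, 43.0, 48.0], 0.81)]
```

```bash
python3 - <<'E'
from stroke import *
a=cv2.imread('pics/side0.png',0);b=cv2.imread('pics/side6.png',0); c=cam('side')
for t in (1.2,1.57,1.9,2.4): 
    m=proj(c,[W(p,ax(.1,.056*np.sin(t),.056*np.cos(t))),W(p,ax(.06,.054*np.sin(t),.054*np.cos(t))),W(p,ax(.11,.056*np.sin(t),.056*np.cos(t)))]).round(1).tolist(); print(t,m)
for x in (298,304,310): print(x,'\n',a[262:292,x].tolist(),'\n',b[262:292,x].tolist())
stroke(-.9,.3,12,4,.0009)
E
```

```text
1.2 [[294.5, 264.4], [287.4, 274.5], [296.4, 261.8]]
1.57 [[300.9, 270.2], [293.5, 280.0], [302.8, 267.6]]
1.9 [[307.5, 274.0], [299.8, 283.5], [309.6, 271.4]]
2.4 [[317.6, 276.1], [309.3, 285.4], [319.6, 273.6]]
298 
 [232, 233, 233, 232, 228, 213, 194, 181, 176, 180, 189, 196, 196, 190, 179, 161, 140, 116, 104, 106, 137, 185, 216, 224, 224, 224, 224, 224, 224, 224] 
 [208, 185, 156, 137, 144, 173, 194, 190, 182, 185, 194, 200, 201, 195, 184, 165, 143, 121, 112, 125, 158, 195, 220, 228, 228, 228, 228, 228, 228, 228]
304 
 [215, 214, 209, 203, 197, 185, 168, 157, 144, 129, 118, 115, 127, 151, 171, 180, 181, 178, 174, 170, 167, 165, 172, 196, 219, 225, 227, 226, 226, 225] 
 [222, 221, 215, 204, 200, 194, 184, 167, 149, 134, 130, 141, 159, 175, 185, 187, 184, 181, 178, 173, 169, 168, 175, 200, 223, 229, 229, 229, 229, 228]
310 
 [177, 198, 214, 213, 185, 142, 123, 122, 129, 149, 177, 203, 208, 186, 168, 163, 159, 154, 149, 145, 140, 133, 128, 155, 201, 221, 224, 224, 223, 224] 
 [182, 204, 220, 218, 190, 148, 126, 127, 135, 155, 186, 208, 215, 212, 190, 169, 163, 157, 153, 149, 143, 138, 133, 159, 205, 226, 228, 228, 227, 226]
[0.044, -0.002, 0, 0, 0, -0.064, 0],
[0.088, -0.009, 0, 0, 0, -0.127, 0],
[0.131, -0.02, 0, 0, 0, -0.191, 0],
[0.173, -0.035, 0, 0, 0, -0.255, 0],
[0.213, -0.054, -0.009, 0, 0, -0.318, 0],
[0.251, -0.078, -0.018, 0, 0, -0.382, 0],
[0.286, -0.104, -0.027, 0, 0, -0.446, 0],
[0.319, -0.135, -0.036, 0, 0, -0.509, 0],
[0.348, -0.168, -0.045, 0, 0, -0.573, 0],
[0.374, -0.204, -0.054, 0, 0, -0.637, 0],
[0.396, -0.243, -0.063, 0, 0, -0.7, 0],
[0.414, -0.283, -0.072, 0, 0, -0.764, 0],
```

The canister's edge profile in the side view is unchanged, so it is still seated. I'll continue twisting.

Request:
servo_tool([
  [0.044,-0.002,0,0,0,-0.064,0],
  [0.088,-0.009,0,0,0,-0.127,0],
  [0.131,-0.02,0,0,0,-0.191,0],
  [0.173,-0.035,0,0,0,-0.255,0],
  [0.213,-0.054,-0.009,0,0,-0.318,0],
  [0.251,-0.078,-0.018,0,0,-0.382,0],
  [0.286,-0.104,-0.027,0,0,-0.446,0],
  [0.319,-0.135,-0.036,0,0,-0.509,0],
  [0.348,-0.168,-0.045,0,0,-0.573,0],
  [0.374,-0.204,-0.054,0,0,-0.637,0],
  [0.396,-0.243,-0.063,0,0,-0.7,0],
  [0.414,-0.283,-0.072,0,0,-0.764,0],
])

```text
time: 15.42
tool_pos: [0.5049, 0.1032, 0.2102]
ee_rot: [2.642, 0.153, 1.816]
wrist_force: [-0.8, -2.3, -2.1]
width: 0.0076
finger_force: 30.0
```

Request:
servo_tool([
  [-0.044,-0.002,0,0,0,0.064,0],
  [-0.088,-0.009,0,0,0,0.127,0],
  [-0.131,-0.02,0,0,0,0.191,0],
  [-0.173,-0.035,0,0,0,0.255,0],
  [-0.213,-0.054,-0.009,0,0,0.318,0],
  [-0.251,-0.078,-0.018,0,0,0.382,0],
  [-0.286,-0.104,-0.027,0,0,0.446,0],
  [-0.319,-0.135,-0.036,0,0,0.509,0],
  [-0.348,-0.168,-0.045,0,0,0.573,0],
  [-0.374,-0.204,-0.054,0,0,0.637,0],
  [-0.396,-0.243,-0.063,0,0,0.7,0],
  [-0.414,-0.283,-0.072,0,0,0.764,0],
])

```text
time: 16.42
tool_pos: [0.4882, 0.0561, 0.2099]
ee_rot: [2.798, -0.403, 0.716]
wrist_force: [-0.0, 0.4, -2.7]
width: 0.0076
finger_force: 30.0
```

```bash
python3 - <<'E'
from stroke import *; from rim import rimfit
chk(-.9,.158); rimfit(.168)
a=cv2.imread('pics/side0.png',0);b=snap('side','side7.png').mean(2)
for x in (298,304): print(x,a[274:292,x].tolist(),b[274:292,x].round().astype(int).tolist())
E
```

```text
dev [-0.004  0.009  0.01  -0.002 -0.002  0.006] F [-0.   0.4 -2.7] axial -2.3 w 0.0076 q [ 0.01 -0.42  1.92 -0.02  1.12  0.94]
area [  73  195  252  116 6343]
rim u,y offset, rise: [-0.0017  0.      0.024 ] med res 2.04
298 [196, 190, 179, 161, 140, 116, 104, 106, 137, 185, 216, 224, 224, 224, 224, 224, 224, 224] [198, 193, 181, 165, 141, 119, 105, 108, 139, 187, 219, 226, 227, 226, 226, 226, 226, 226]
304 [127, 151, 171, 180, 181, 178, 174, 170, 167, 165, 172, 196, 219, 225, 227, 226, 226, 225] [114, 126, 150, 169, 178, 178, 174, 171, 167, 164, 173, 199, 221, 227, 228, 228, 227, 227]
```

The tub is free: rise 24 mm, and the wrist carries only its 2.7 N. I'll lift it straight out along the axis.

Request:
servo_tool([
  [0,0,-0.08,0,0,0,0],
  [0,0,-0.16,0,0,0,0],
  [0,0,-0.25,0,0,0,0],
  [0,0,-0.34,0,0,0,0],
  [0,0,-0.43,0,0,0,0],
  [0,0,-0.52,0,0,0,0],
  [0,0,-0.61,0,0,0,0],
  [0,0,-0.7,0,0,0,0],
  [0,0,-0.8,0,0,0,0],
  [0,0,-0.9,0,0,0,0],
  [0,0,-1,0,0,0,0],
  [0,0,-1,0,0,0,0],
])

```text
time: 17.52
tool_pos: [0.4385, 0.058, 0.3001]
ee_rot: [2.793, -0.406, 0.724]
wrist_force: [1.1, 0.4, -2.3]
width: 0.0078
finger_force: 30.0
```

```bash
python3 - <<'E'
from stroke import *
chk(-.9,.257); 
b=snap('side','side8.png'); a=cv2.imread('pics/side0.png',0)
for x in (298,304): print(x,a[274:292,x].tolist(),b.mean(2)[274:292,x].round().astype(int).tolist())
c=cam('wrist'); im=snap('wrist'); v=im[:,:,::-1].copy()
P,Q=now(); rz=R.from_euler('z',p[2])
for r,h,col in ((.049,.264,(0,0,255)),(.056,.1,(0,200,0))):
    q=proj(c,[W(p,ax(h,r*np.sin(t),r*np.cos(t))) for t in np.linspace(0,6.28,80)]).round().astype(int); cv2.polylines(v,[q[:,None]],False,col,1)
cv2.imwrite('pics/w9.png',v)
cs=cam('side'); print(proj(cs,[W(p,ax(.124)),W(p,ax(.264)),W(p,ax(.1))]))
for t in('tub','canister'): print(t,[(np.round(d['extent']).tolist(),round(d['conf'],2)) for d in robot.find_in(t,'side')[:4]])
E
```

```text
dev [ 0.019  0.013 -0.03  -0.003  0.001  0.002] F [ 1.1  0.4 -2.3] axial -2.5 w 0.0078 q [ 0.02 -0.55  1.82 -0.02  1.35  0.94]
298 [196, 190, 179, 161, 140, 116, 104, 106, 137, 185, 216, 224, 224, 224, 224, 224, 224, 224] [198, 194, 182, 164, 141, 119, 105, 107, 138, 187, 219, 226, 227, 226, 227, 226, 226, 225]
304 [127, 151, 171, 180, 181, 178, 174, 170, 167, 165, 172, 196, 219, 225, 227, 226, 226, 225] [114, 127, 149, 170, 179, 178, 174, 169, 167, 163, 172, 198, 222, 228, 228, 228, 228, 227]
[[313.50289706 251.75654534]
 [343.35223604 211.96153527]
 [308.82275201 257.99609454]]
tub [([441.0, 236.0, 36.0, 43.0], 0.69)]
canister [([382.0, 256.0, 41.0, 52.0], 0.91), ([178.0, 306.0, 51.0, 56.0], 0.85), ([303.0, 263.0, 44.0, 47.0], 0.59), ([233.0, 341.0, 24.0, 25.0], 0.15)]
```

The tub is clear of the canister. The canister's profile is unchanged and the load is 2.5 N. Next I carry it to the tray and bring it upright on the way.

```bash
python3 - <<'E'
from arc import *
from scipy.spatial.transform import Slerp
P,Q=now(); rz=R.from_euler('z',p[2])
U=rz*R.from_euler('y',30,degrees=True)*rz.inv()
T=U*Q; T=R.from_euler('xyz',[np.pi,0,T.as_euler('xyz')[2]]); print((U*Q).as_euler('xyz'))
ty=T.apply([0,1,0]); goal=np.array([.390,.336,0])+.0444*ty; print('goal',goal)
S=Slerp([0,1],R.concatenate([Q,T]))
for x,f in (((.42,.07,.345),.33),((.41,.13,.375),.67),((.41,.20,.375),1),((goal[0],.27,.36),1),((goal[0],goal[1],.28),1),((goal[0],goal[1],.2),1),((goal[0],goal[1],.15),1)):
    v=rel(P,Q,x,S(f)).round(2)+0.; print(v.tolist()); P,Q=app(P,Q,v)
print(P,Q.as_euler('xyz'))
E
```

```text
[3.14082899e+00 2.88603934e-03 6.52041891e-01]
goal [4.16942393e-01 3.00708819e-01 5.43743179e-18]
[0.14, -0.04, -0.52, 0.07, -0.09, 0.0]
[0.37, -0.47, -0.32, 0.07, -0.08, 0.0]
[0.42, -0.55, 0.0, 0.07, -0.09, 0.0]
[0.48, -0.52, 0.16, 0.0, 0.0, 0.0]
[0.19, -0.24, 0.8, 0.0, 0.0, 0.0]
[0.0, 0.01, 0.8, 0.0, 0.0, 0.0]
[0.0, 0.0, 0.5, 0.0, 0.0, 0.0]
[0.41701872 0.30059012 0.14973958] [-3.13663922e+00  9.28350123e-05  6.52422935e-01]
```

Request:
servo_tool([
  [0.05,-0.01,-0.17,0.02,-0.03,0,0],
  [0.09,-0.03,-0.35,0.05,-0.06,0,0],
  [0.14,-0.04,-0.52,0.07,-0.09,0,0],
  [0.14,-0.04,-0.52,0.07,-0.09,0,0],
])

```text
time: 18.05
tool_pos: [0.422, 0.0707, 0.3496]
ee_rot: [2.918, -0.27, 0.682]
wrist_force: [1.1, -1.0, -2.2]
width: 0.0077
finger_force: 30.0
```

Request:
servo_tool([
  [0.09,-0.12,-0.08,0.02,-0.02,0,0],
  [0.18,-0.23,-0.16,0.04,-0.04,0,0],
  [0.28,-0.35,-0.24,0.05,-0.06,0,0],
  [0.37,-0.47,-0.32,0.07,-0.08,0,0],
])

```text
time: 18.38
tool_pos: [0.4101, 0.1309, 0.3747]
ee_rot: [3.036, -0.14, 0.66]
wrist_force: [-0.3, -0.0, -1.8]
width: 0.0076
finger_force: 30.0
```

Request:
servo_tool([
  [0.1,-0.14,0,0.02,-0.02,0,0],
  [0.21,-0.27,0,0.04,-0.04,0,0],
  [0.32,-0.41,0,0.05,-0.07,0,0],
  [0.42,-0.55,0,0.07,-0.09,0,0],
])

```text
time: 18.72
tool_pos: [0.4106, 0.2006, 0.3744]
ee_rot: [-3.137, 0.001, 0.653]
wrist_force: [-0.4, -0.6, -1.9]
width: 0.0079
finger_force: 30.0
```

Request:
servo_tool([
  [0.12,-0.13,0.04,0,0,0,0],
  [0.24,-0.26,0.08,0,0,0,0],
  [0.36,-0.39,0.12,0,0,0,0],
  [0.48,-0.52,0.16,0,0,0,0],
])

```text
time: 19.05
tool_pos: [0.4172, 0.2708, 0.3582]
ee_rot: [-3.138, -0.001, 0.652]
wrist_force: [0.1, 0.4, -3.2]
width: 0.0078
finger_force: 30.0
```

Request:
servo_tool([
  [0.05,-0.06,0.2,0,0,0,0],
  [0.1,-0.12,0.4,0,0,0,0],
  [0.15,-0.18,0.6,0,0,0,0],
  [0.19,-0.24,0.8,0,0,0,0],
  [0.19,-0.24,0.8,0,0,0,0],
])

```text
time: 19.47
tool_pos: [0.4152, 0.3007, 0.2734]
ee_rot: [-3.136, 0.009, 0.654]
wrist_force: [-0.7, 0.2, -2.3]
width: 0.0079
finger_force: 30.0
```

Request:
servo_tool([
  [0,0,0.2,0,0,0,0],
  [0,0,0.4,0,0,0,0],
  [0,0,0.6,0,0,0,0],
  [0,0,0.8,0,0,0,0],
  [0,0,0.8,0,0,0,0],
  [0,0,0.8,0,0,0,0],
])

```text
time: 19.97
tool_pos: [0.4166, 0.3005, 0.1997]
ee_rot: [-3.137, 0.001, 0.652]
wrist_force: [0.8, 0.7, -2.7]
width: 0.0077
finger_force: 30.0
```

```bash
python3 - <<'E'
from arc import *
o=robot.get_obs(); print({k:np.round(o[k],3) for k in('time','tool_pos','ee_rot','joint_positions','wrist_force','width')})
P,Q=now(); ty=Q.apply([0,1,0]); C=P-.0444*ty; print('tub centre exp',C)
c=cam('side'); im=snap('side'); v=im[:,:,::-1].copy()
def ring(r,z): 
    t=np.linspace(0,6.28,80); return proj(c,np.c_[C[0]+r*np.cos(t),C[1]+r*np.sin(t),z+0*t]).round(1)
s=5; x0,y0=250,260
crop=cv2.resize(v[y0:y0+115,x0:x0+150],None,fx=s,fy=s,interpolation=3)
for r,z,col in((.049,P[2]+.014,(0,0,255)),(.0435,P[2]-.121,(0,255,0))):
    q=((ring(r,z)-[x0,y0]+.5)*s).astype(int); cv2.polylines(crop,[q[:,None]],False,col,1)
cv2.imwrite('pics/c9.png',crop); print(crop.shape)
for t in('tub','tray'): print(t,[(np.round(d['extent']).tolist(),round(d['conf'],2)) for d in robot.find_in(t,'side')[:4]])
print(ring(.049,P[2]+.014).min(0),ring(.049,P[2]+.014).max(0),ring(.0435,P[2]-.121).max(0))
E
```

```text
{'time': np.float64(19.967), 'tool_pos': array([0.417, 0.301, 0.2  ]), 'ee_rot': array([-3.137e+00,  1.000e-03,  6.520e-01]), 'joint_positions': array([0.512, 0.013, 1.494, 0.004, 1.637, 1.431]), 'wrist_force': array([ 0.79 ,  0.693, -2.715]), 'width': np.float64(0.008)}
tub centre exp [0.38961978 0.33582212 0.19987191]
(575, 750, 3)
tub [([440.0, 238.0, 45.0, 42.0], 0.98), ([319.0, 331.0, 54.0, 83.0], 0.86), ([294.0, 266.0, 27.0, 43.0], 0.7), ([276.0, 249.0, 38.0, 44.0], 0.5)]
tray [([314.0, 383.0, 124.0, 96.0], 0.68)]
[293.5 289.4] [345.6 322.8] [339.9 373.8]
```

View pics/c9.png

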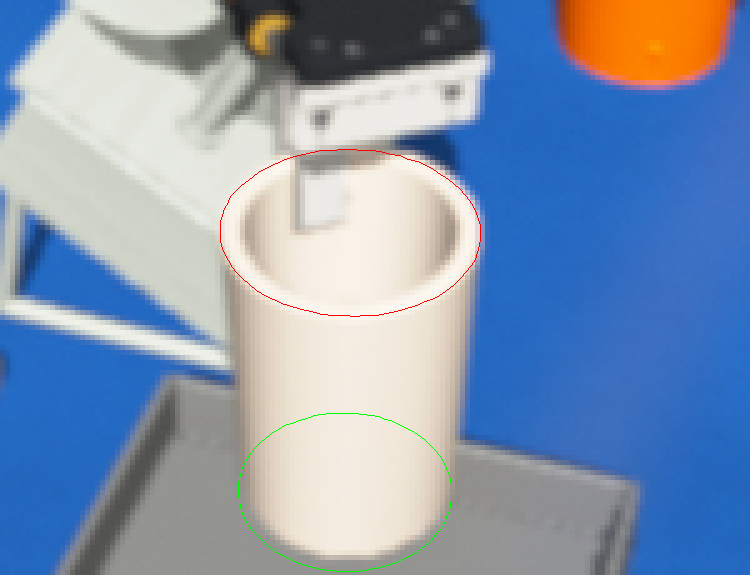

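The held tub is upright over the tray: its rim matches the ring, and its foot at crop (345,555) is within a few mm of the prediction. I'll lower it and feel for contact.

Request:
servo_tool([
  [0,0,0.15,0,0,0,0],
  [0,0,0.3,0,0,0,0],
  [0,0,0.45,0,0,0,0],
  [0,0,0.58,0,0,0,0],
  [0,0,0.65,0,0,0,0],
  [0,0,0.65,0,0,0,0],
  [0,0,0.65,0,0,0,0],
])

```text
time: 20.7
tool_pos: [0.4173, 0.3017, 0.1365]
ee_rot: [-3.138, -0.002, 0.652]
wrist_force: [0.5, 0.5, -2.2]
width: 0.008
finger_force: 30.0
```

Request:
servo_tool([
  [0,0,0.01,0,0,0,0],
  [0,0,0.02,0,0,0,0],
  [0,0,0.03,0,0,0,0],
  [0,0,0.04,0,0,0,0],
  [0,0,0.05,0,0,0,0],
  [0,0,0.05,0,0,0,0],
])

```text
time: 21.2
tool_pos: [0.4166, 0.3014, 0.1303]
ee_rot: [-3.137, -0.001, 0.652]
wrist_force: [-0.1, -0.1, -2.8]
width: 0.0078
finger_force: 30.0
```

Request:
servo_tool([
  [0,0,0.01,0,0,0,0],
  [0,0,0.02,0,0,0,0],
  [0,0,0.03,0,0,0,0],
  [0,0,0.03,0,0,0,0],
])

```text
time: 21.53
tool_pos: [0.4168, 0.3015, 0.1276]
ee_rot: [-3.137, -0.001, 0.652]
wrist_force: [-0.9, 0.6, -2.4]
width: 0.0077
finger_force: 30.0
```

Request:
servo_tool([
  [0,0,0.01,0,0,0,0],
  [0,0,0.02,0,0,0,0],
  [0,0,0.02,0,0,0,0],
])

```text
time: 21.78
tool_pos: [0.4172, 0.3015, 0.1273]
ee_rot: [-3.138, -0.002, 0.652]
wrist_force: [-0.8, -2.1, 5.1]
width: 0.0077
finger_force: 30.0
```

Request:
servo_tool([
  [0,0,0.01,0,0,0,0],
  [0,0,0.02,0,0,0,0],
  [0,0,0.02,0,0,0,0],
])

```text
time: 22.03
tool_pos: [0.4178, 0.3014, 0.127]
ee_rot: [-3.139, -0.004, 0.652]
wrist_force: [-2.2, -4.2, 10.6]
width: 0.008
finger_force: 30.1
```

Contact is felt (+10 N while pressing). I'll ease off, open slowly and retreat upward.

Request:
servo_tool([
  [0,0,-0.02,0,0,0,0],
  [0,0,-0.03,0,0,0,0],
  [0,0,-0.03,0,0,0,0],
  [0,0,-0.03,0,0,0,12],
  [0,0,-0.03,0,0,0,16],
  [0,0,-0.03,0,0,0,24],
  [0,0,-0.03,0,0,0,32],
  [0,0,-0.03,0,0,0,36],
  [0,0,-0.03,0,0,0,36],
  [0,0,-0.03,0,0,0,36],
])

```text
time: 22.87
tool_pos: [0.4167, 0.3016, 0.1264]
ee_rot: [-3.137, -0.001, 0.652]
wrist_force: [-0.0, 0.0, 1.5]
width: 0.0357
finger_force: 0.0
```

Request:
servo_tool([
  [0,0,-0.08,0,0,0,36],
  [0,0,-0.2,0,0,0,36],
  [0,0,-0.4,0,0,0,36],
  [0,0,-0.6,0,0,0,36],
  [0,0,-0.8,0,0,0,36],
  [0,0,-1,0,0,0,36],
  [0,0,-1,0,0,0,36],
  [0,0,-1,0,0,0,36],
])

```text
time: 23.53
tool_pos: [0.4177, 0.3016, 0.2287]
ee_rot: [-3.138, -0.005, 0.652]
wrist_force: [-0.4, 0.1, 0.3]
width: 0.0363
finger_force: 0.0
```

```bash
python3 - <<'E'
from arc import *
o=robot.get_obs(); print({k:np.round(o[k],3) for k in('time','tool_pos','wrist_force','width')})
for n in('side','top'):
    snap(n,n+'9.png')
    for t in('tub','cover','canister','tray','detergent','softener','spray_can','jug','brush','soap_bar','crate'): print(n,t,[(np.round(d['extent']).tolist(),round(d['conf'],2)) for d in robot.find_in(t,n)[:3]])
cs,ct=cam('side'),cam('top')
t=np.linspace(0,6.28,80)
for nm,c in(('side',cs),('top',ct)):
    m=np.vstack([proj(c,np.c_[.389+r*np.cos(t),.336+r*np.sin(t),z+0*t]) for r,z in((.049,.14),(.0435,.005))]); lo,hi=m.min(0),m.max(0); print(nm,'exp tub',((lo+hi)/2).round(),(hi-lo).round())
a=cv2.imread('pics/side0.png').astype(int);b=cv2.imread('pics/side9.png').astype(int)
print('bg brightness diff canister', [(a[274:292,x].mean(1).round()-b[274:292,x].mean(1).round()).tolist() for x in(298,)])
E
```

```text
{'time': np.float64(23.533), 'tool_pos': array([0.418, 0.302, 0.229]), 'wrist_force': array([-0.387,  0.121,  0.297]), 'width': np.float64(0.036)}
side tub [([318.0, 357.0, 53.0, 81.0], 0.91)]
side cover [([278.0, 248.0, 46.0, 45.0], 0.69)]
side canister [([382.0, 254.0, 42.0, 56.0], 0.98), ([178.0, 305.0, 51.0, 59.0], 0.84), ([291.0, 273.0, 18.0, 20.0], 0.76)]
side tray [([316.0, 384.0, 124.0, 98.0], 0.95)]
side detergent [([200.0, 341.0, 50.0, 98.0], 0.95), ([234.0, 342.0, 25.0, 20.0], 0.7)]
side softener []
side spray_can [([215.0, 265.0, 31.0, 41.0], 0.6)]
side jug [([215.0, 264.0, 34.0, 44.0], 0.92), ([314.0, 384.0, 128.0, 98.0], 0.22)]
side brush [([237.0, 245.0, 47.0, 25.0], 0.83), ([202.0, 339.0, 49.0, 98.0], 0.4)]
side soap_bar [([233.0, 341.0, 26.0, 21.0], 0.94)]
side crate [([293.0, 266.0, 20.0, 39.0], 0.73), ([368.0, 220.0, 73.0, 49.0], 0.72)]
top tub [([192.0, 279.0, 44.0, 35.0], 0.93), ([429.0, 360.0, 60.0, 48.0], 0.78), ([285.0, 229.0, 44.0, 50.0], 0.33)]
top cover [([236.0, 220.0, 49.0, 57.0], 0.86), ([479.0, 194.0, 38.0, 39.0], 0.61)]
top canister [([227.0, 141.0, 49.0, 52.0], 0.86), ([282.0, 232.0, 46.0, 57.0], 0.82), ([369.0, 300.0, 44.0, 47.0], 0.68)]
top tray [([190.0, 279.0, 70.0, 84.0], 0.92)]
top detergent [([175.0, 185.0, 44.0, 40.0], 0.78)]
top softener [([478.0, 193.0, 42.0, 35.0], 0.59)]
top spray_can [([442.0, 200.0, 39.0, 30.0], 0.82)]
top jug [([295.0, 132.0, 41.0, 41.0], 0.67)]
top brush [([356.0, 142.0, 22.0, 51.0], 0.6)]
top soap_bar [([216.0, 193.0, 20.0, 30.0], 0.64)]
top crate [([444.0, 267.0, 73.0, 92.0], 0.96)]
side exp tub [319. 359.] [50. 81.]
top exp tub [187. 276.] [49. 39.]
bg brightness diff canister [[-6.0, -7.0, -7.0, -5.0, -4.0, -4.0, -4.0, -4.0, -4.0, -6.0, -6.0, -5.0, -5.0, -5.0, -6.0, -6.0, -5.0, -4.0]]
```

```bash
python3 - <<'E'
from arc import *
b=cv2.imread('pics/top9.png'); c=cam('top')
for s in(1.7,1.8,1.87,1.9): print(s,proj(c,[kn(s,.165)]).round(1))
u,v=proj(c,[kn(1.85,.165)])[0].round().astype(int); g=b[v-15:v+15,u-15:u+15].max(2); ys,xs=np.where(g<60); print('dark',len(xs),xs.mean()+u-15,ys.mean()+v-15)
E
```

```text
1.7 [[236.8 200. ]]
1.8 [[231.8 200.7]]
1.87 [[228.3 201.4]]
1.9 [[226.9 201.8]]
dark 49 229.08163265306123 200.48979591836735
```

The cover stands at about 1.86 rad, well past clear and near its stop. The tub is upright in the tray and the gripper is free, so I'm handing in.

```bash
python3 -c "
from bench import robot
print(robot.close_job())"
```

```text
the job is handed in; nothing more can be done
None
```

The job is handed in at about 25 s on the robot's clock: the cover is swung aside to about 1.86 rad, the tub was twisted out with the canister still seated and stands upright in the wash tray, and the other things show no sign of having moved.

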